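# Shield down, shutter lever to full on a blue-light colony viewer

## Robot

A 6-joint arm with a two-finger parallel gripper is mounted at the origin on a cart in front of the work surface, level with it; the furniture and walls round the work are solid. World frame = base frame: x ahead of the robot, y to its left, z up, the work surface at z = 0. Lengths are in mm, angles in rad, forces in N, time in s.
With the tool pointing down it reaches from about 325 to 775 mm from the base axis. Payload 5.5 kg.
Tool frame: the origin (TCP) lies at the very end of the fingers, on their centre line; the grasp point (between the pads) lies 19 mm behind it (r.pinch_z is the distance from the TCP to the grasp point, in mm); z points along the fingers, y is the line along which they close (so a half turn about z gives the same grasp; the last joint's range is limited). The gripper opens to 88 mm and grips with 3 to 60 N. Pads are 20 mm wide; open, the fingers measure 115 mm over their backs; the gripper's body (75 mm by 178 mm) begins 61 mm behind the grasp point.
Start: joints at [-1.375, 0.091, 1.231, -0, 1.82, -0.057], TCP at [150.068, -580.944, 222.631] pointing down, gripper open.
Joint ranges: [-2.87, 2.87], [-0.86, 2.18], [0.17, 2.46], [-1.51, 4.65], [0.06, 2.69], [-2.65, 2.65]. Speed limits (rad/s): [2.57, 2.57, 3.01, 3.14, 3.14, 3.14].

## Interface

Orientations are given as a unit quaternion [w, x, y, z].
In Python, from bench import telemetry, vision, ticket, spot_in, landmark_of, r gives the robot as it stands.
- The arm moves only by the tool move_arm, never from a script. Its argument "deltas" is text: rows parted by semicolons, each of 7 numbers parted by spaces: the turn, a rotation vector about the tool's x, y, z in degrees, then the shift along the tool's x, y, z in cm, then the closure in counts, from 0 (fully open) to 255 (shut). In form: ax ay az tx ty tz claw; .... A call has 1 to 8 rows; each row shifts and turns the commanded pose from where the row before left it, along the tool's axes as they then stand; what a row does not reach is not made up. A row lasts 1/8 s, in which the tool goes at most 62.5 mm and 10.7 degrees, less where a joint would pass 70% of its speed; a pose out of reach is approached as far as the arm can. A call is refused whole if a number of a shift passes 6.25 or a number of a turn 10.7, either way. A call with a gripper value outside its range is refused whole. The fingers move at their own pace and stop on an object; "grip_force" is the grip in N (left out, the last holds). Time passes only in rows, so rows that do not move let the fingers close. It gives the time, the measured TCP pose, the force, the opening and the grip force at its end, in the units of the state.
- telemetry.sense(): the state, without advancing time (a new reading comes with each control period).
- vision.camera(name): name is "scene" or "top" or "wrist"; returns a dict with "color" (400x640x3 uint8, blue, green, red), "fx", "fy", "cx", "cy" (pixels), "pose" (4x4, takes a point from camera to world coordinates). Camera axes: x right, y up, looking along -z (the intrinsics and any distortion apply to the point x, -y, -z); pixel columns grow to the right and rows downward; lengths in mm; the calibration is good to about 2 mm. A picture is of the moment at which its call begins. There is no depth.
- ticket.job_done(): hands the job in; it is judged then, once.
Trained networks look in a picture, given as the dict that the camera call returned (one of the last four; its "shot" number tells which), for a name from the list of things; names that differ only in an ending like _2 or _b are one class to them, and where a whole thing is asked for, a point or a joint stands for the part that bears it (a point fixed in the world has none). Each returns a list of dicts, best first, with "score" (0 to 1); they miss things now and then, are a little off and sometimes report something else, mostly with a low value. They report only what shows in the picture. A call takes as long as a camera call. They do not tell look-alikes from the thing itself.
- spot_in(target, picture): "centre" ([x, y, z] in mm, in the coordinates of the camera as it stood for that picture, good to about 4 mm: the middle of the surface that is visible of it).
- landmark_of(target, picture): "centre" ([x, y, z] in mm, in the coordinates of the camera as it stood for that picture, good to about 4 mm: a listed point, or the origin of a listed thing).
The state is a dict: "t": time; "q": joint angles; "joint_vel": joint speeds; "joint_efforts": joint torques, N m; "ee_pos": TCP position; "eef_rot": TCP orientation; "force": force on the tool from outside, world axes, zero at the start; "wrist_torque": the same for the moment, N m; "grip_width": finger opening in mm; "finger_force": force on a finger pad.
Only numpy, scipy, OpenCV 4.12 (cv2) and the standard library are available. Lean on these libraries where they do the work, as an engineer would, in place of code of your own. Each camera call takes 0.05 s, during which the arm holds its last target. There are 200 camera calls.

## Task

Get the blue-light viewer ready for screening the colonies in the dish: first push the raised amber shield down until it is fully shut over the dish, and only then push the shutter lever past its half-open click all the way to the fully open stop, so that it stays there. Use only your fingertips: do not lift the dish off the window or shove it about, and leave the things around the viewer alone.

Things in the scene. Friction and masses are not known exactly. Their poses are not given: they have to be found in the camera images.
- viewer: blue-light viewer, a white case 200 x 200 mm, 55 mm high, flat top, fixed to the bench. Origin: centre of its underside, on the bench; x points from its front (lever) to its back (hinge), y to the left seen from the robot, z up. On top, across the front at x = -74 mm, a slot along y holds the lever, with white marks: ring (closed, +y end), half disc (half open), full disc (fully open, -y end)
- shield (a joint): opening of the amber see-through shield, rad: 0 = shut, lying on the viewer over the window; 1.57 = standing up; up to 1.85 leaning back. Friction hinge at the viewer's far side, parallel to its y: it stays at any angle and takes about 1 to 2.5 N near its free edge. Shut, its outer face is 85 mm above the bench and its free edge at viewer x = -48 mm
- shield_hinge (a point): point on the shield's hinge axis, midway across: viewer x = 85 mm, y = 0, 61 mm above the bench
- shield_edge (a point): middle of the shield's free edge, on its outer face (top when shut, back when upright). The shield is a hood of 3 mm sheet, 165 mm wide, 133 mm from hinge to free edge; its flat outer face is offset 24 mm from the hinge axis, and skirts hang from its sides and front. Pushed on the outer face it swings over towards the robot and down
- lever (a joint): angle of the shutter lever, rad: 0 = closed (leans 20 degrees to the viewer's +y), 0.35 = half open (upright, first click), 0.70 = fully open (leans 20 degrees to -y, second click, hard stop). It swings about an axis along the viewer's x, inside the case at x = -74 mm, y = 0, 22 mm above the bench. Sprung detents hold it in the three positions; pushing it out of one takes about 5 to 12 N at the knob
- lever_knob (a point): middle of the lever's blue knob (18 mm across, 22 mm long), 62 mm from the pivot: 80 mm above the bench and viewer y = +21 mm when closed, 84 mm when upright, 80 mm and y = -21 mm when fully open; the knob's end is 9 mm further out. Below the knob is a 7 mm steel stem
- window_center (a point): centre of the clear window (105 mm along x, 140 mm along y), flush with the viewer's top 55 mm above the bench, at viewer x = 15.5 mm, y = 0
- dish: closed petri dish with pale agar, 61 mm across and 16 mm high, loose on the window; origin at the centre of its underside. It fits under the shut shield
- tip_box: box of yellow pipette tips, 82 x 122 mm, 54 mm high, loose on the bench to the viewer's left; leave alone
- culture_flask: flat red culture flask, 98 x 52 mm, 23 mm high, loose to the viewer's right; leave alone
- dropper_bottle: dropper bottle with black bulb, 37 mm across, 105 mm high, loose behind to the right; leave alone
- petri_dish_red: small dish of red agar, 57 mm across, 6 mm high, loose in front to the right; leave alone
- lab_timer: white lab timer, 60 x 64 mm, 16 mm high, loose in front to the left; leave alone
- marker_red: red-capped marker, 136 mm long, 14 mm high, loose in front to the left; leave alone
- label_tape: roll of tape, 96 mm across, 25 mm high, loose behind the viewer; leave alone
- objective_can: white can with blue lid, 37 mm across, 48 mm high, loose far to the right; leave alone
Mind the look-alikes: they are no part of the job. There is more than one size of the dish; the one meant has the size given above.

How it is judged (in metres and radians):
On the way, in this order (a step that is already met when the one before it is completed fails the run):
1. the shield is shut while the shutter is still closed (value of joint shield below 0.04 rad and value of joint lever below 0.17 rad), for 0.2 s.
2. the lever is at its fully open stop (value of joint lever above 0.64 rad), for 0.2 s.
At the end, for the whole second after the job is handed in: the shield is shut (within 0.05 rad), the lever rests at the fully open stop (above 0.64 rad), and the dish lies still on the window (value of joint shield below 0.05 rad and value of joint lever above 0.64 rad and velocity of joint lever below 0.1 rad/s and horizontal distance between dish and window_center below 0.06 m and height (world z) of dish below 0.06 m and linear speed of dish below 0.02 m/s); the robot touches nothing.
It fails at once if the shutter was opened while the shield was not shut (value of joint lever above 0.2 rad and value of joint shield above 0.1 rad).
It fails at once if the dish was lifted (height (world z) of dish above 0.068 m).
It fails at once if the dish was shoved about (distance of dish from where it was at the start of the episode above 0.02 m).
It fails at once if something around the viewer was disturbed (distance of any of tip_box, culture_flask, dropper_bottle, petri_dish_red, lab_timer, marker_red, label_tape, objective_can from where it was at the start of the episode above 0.02 m).
It also fails if it takes over 51 s, if anything falls off the work surface, if the arm or the gripper's body presses on something with over 40 N, if the wrist force passes 120 N, or if a joint passes its speed limit or range.

## Working session

There is one attempt and no reset: what is moved stays moved. The work goes in short steps, Python scripts to look and compute and a tool call to move; the robot and the scene stay as the last step left them, time stands still between calls to the robot, and variables do not carry over. Pictures are saved under pics/ and viewed, at most 10 in all, crops included, and the job is handed in when it is done.

Besides the shell and the picture viewer there is one more tool, called after "Emit:" by a JSON object that holds its "api" and its "payload". move_arm: Moves the arm, as the interface text tells. Its arguments: {"type":"object","properties":{"deltas":{"type":"string"},"grip_force":{"type":"number"}},"required":["deltas"]}

```bash
mkdir -p pics; ls
cat > h.py <<'E'
import numpy as np, cv2
from bench import telemetry, vision, ticket, spot_in, landmark_of, r
def w(p,c): return (np.array(p['pose'])@np.append(c,1))[:3]
def px(p,X):
    c=np.linalg.inv(np.array(p['pose']))@np.append(X,1)
    return np.array([p['fx']*c[0]/-c[2]+p['cx'], p['fy']*-c[1]/-c[2]+p['cy']])
E
python3 - <<'E'
from h import *
s=telemetry.sense(); print(s)
ims=[]
for n in ['scene','top']:
    p=vision.camera(n); ims.append(p['color'])
    print(n,np.round(p['pose'],3).tolist(),p['fx'],[k for k in p])
    for f,t in [(landmark_of,t) for t in ['viewer','shield_hinge','shield_edge','lever_knob','window_center','dish','dropper_bottle','tip_box','culture_flask','label_tape']]:
        try:
            for d in f(t,p)[:2]:
                X=w(p,d['centre']); print(n,t,round(d['score'],2),X.round(0),px(p,X).round(0))
        except Exception as e: print(t,e)
cv2.imwrite('pics/scene.png',ims[0]);cv2.imwrite('pics/top.png',ims[1])
E
```

```text
pics
{'t': 0.0, 'q': array([-1.37469666e+00,  9.18030772e-02,  1.23184572e+00,  1.89611464e-05,
        1.81983803e+00, -5.66926899e-02]), 'joint_vel': array([-7.11790661e-04, -1.18249130e-03, -1.02872075e-04, -8.84828112e-04,
       -4.52937071e-04,  6.82081559e-05]), 'joint_efforts': array([-6.15932040e-04, -4.46461809e+01, -4.06436527e+01,  6.97539677e-02,
        2.94810254e-02, -1.70369099e-04]), 'ee_pos': array([ 150.01456745, -580.62986898,  221.5629842 ]), 'eef_rot': array([-9.45430780e-04,  9.92021894e-01,  1.26062149e-01, -5.67940893e-05]), 'force': array([-0.16534121,  0.33918077, -0.21012663]), 'wrist_torque': array([-0.07477905,  0.02415268, -0.0193323 ]), 'finger_force': 0.0, 'grip_width': 88.03033062564803}
scene [[-0.711, 0.453, -0.538, 56.852], [-0.703, -0.475, 0.529, 460.085], [-0.016, 0.754, 0.656, 692.452], [0.0, 0.0, 0.0, 1.0]] 377.60375950444995 ['color', 'fx', 'fy', 'cx', 'cy', 'pose', 'shot']
scene viewer 0.93 [501. -11.  -0.] [325. 233.]
scene shield_hinge 0.57 [589.  -3.  63.] [297. 200.]
scene shield_edge 0.63 [604.  -2. 199.] [290. 152.]
scene lever_knob 0
[... 529 characters left out ...]
44 ['color', 'fx', 'fy', 'cx', 'cy', 'pose', 'shot']
top viewer 0.94 [503. -11.   1.] [332. 205.]
top shield_hinge 0.75 [585.  -5.  66.] [328. 173.]
top shield_edge 0.95 [605.  -3. 196.] [326. 158.]
top shield_edge 0.56 [430.   7.  82.] [325. 232.]
top window_center 0.81 [519.  -5.  55.] [329. 198.]
top dish 0.92 [521.  12.  54.] [323. 198.]
top dish 0.76 [526. 180.   1.] [263. 199.]
top dropper_bottle 0.63 [ 726. -195.    1.] [395. 124.]
top dropper_bottle 0.34 [604.  -4. 195.] [326. 158.]
top tip_box 0.71 [610. 325.   2.] [211. 171.]
top culture_flask 0.92 [ 481. -269.   -2.] [425. 210.]
top label_tape 0.91 [ 722. -109.    2.] [364. 126.]
top label_tape 0.47 [ 501. -361.    2.] [459. 202.]
```

View pics/scene.png

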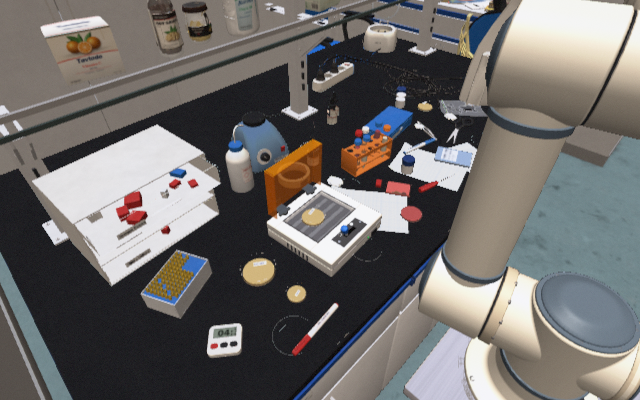

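View pics/top.png

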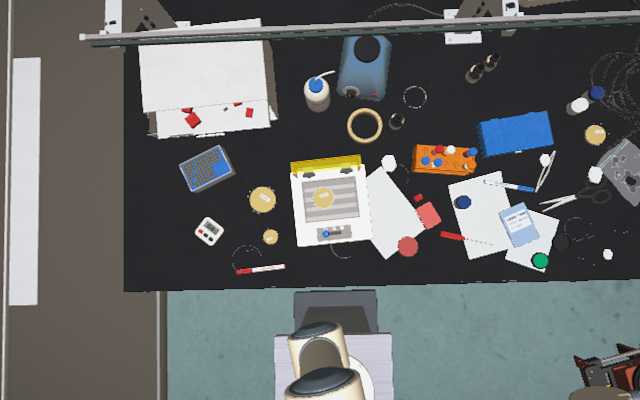

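Run:
```python
import cv2
a=cv2.imread('pics/scene.png')[120:300,220:420]; cv2.imwrite('pics/crop.png',cv2.resize(a,None,fx=3,fy=3,interpolation=cv2.INTER_CUBIC))
```

```text
(no output)
```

View pics/crop.png

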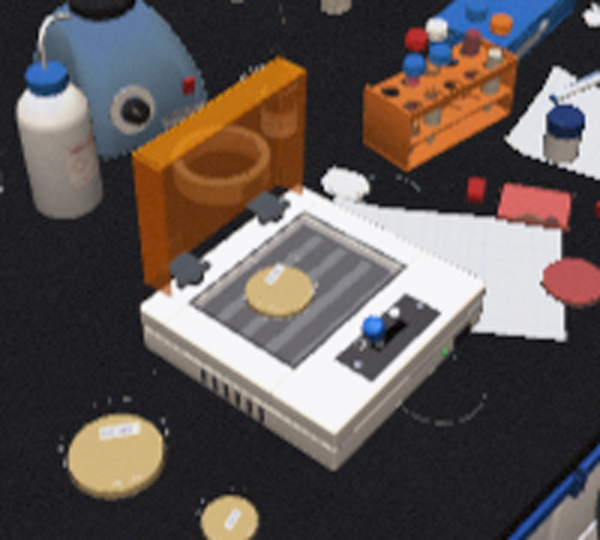

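The scene view shows the viewer at about (325,230), the shield upright at (293,180), the lever knob at (345,230) and the dish on the window at (313,217). Three things could be taken for the dish:
- **(313,217):** on the window. This is the one meant.
- **(258,272):** a larger dish on the bench.
- **(297,294):** a smaller dish on the bench.

The viewer is at about (502,-11) with a yaw of about 0.06. Next I raise the tool, close the fingers and swing over behind the shield.

Emit:
{"api": "move_arm", "payload": {"deltas": "0 0 5.5 0 0 -4 255;0 0 5.6 0 0 -4.5 255;0 0 0 3.8 -3.9 0 255;0 0 0 3.8 -3.9 0 255;0 0 0 3.8 -3.9 0 255;0 0 0 3.8 -3.9 0 255;0 0 0 3.8 -3.9 0 255;0 0 0 3.8 -3.9 0 255", "grip_force": 30}}

```text
t: 2.1
ee_pos: [364.8, -332.4, 307.8]
eef_rot: [0.0, 1.0, 0.029, 0.0]
force: [0.2, -0.9, 0.1]
grip_width: 11.2
finger_force: 0.0
```

Emit:
{"api": "move_arm", "payload": {"deltas": "0 0 0 3.8 -3.9 0 255;0 0 0 3.8 -3.9 0 255;0 0 0 3.8 -3.9 0 255;0 0 0 3.8 -3.9 0 255;0 0 0 0 0 0 255"}}

```text
t: 2.72
ee_pos: [507.9, -166.4, 307.0]
eef_rot: [-0.001, 0.999, 0.032, -0.0]
force: [0.1, -0.8, 0.6]
grip_width: 0.5
finger_force: 0.0
```

```bash
cat > look.py <<'E'
from h import *
import sys
s=telemetry.sense(); print(s['t'],s['ee_pos'].round(1),s['eef_rot'].round(3),s['force'].round(1),s['grip_width'])
for n in sys.argv[2:]:
    p=vision.camera(n); cv2.imwrite(f'pics/{sys.argv[1]}_{n}.png',p['color'])
    for t in ['viewer','shield_hinge','shield_edge','lever_knob','window_center','dish']:
        for d in landmark_of(t,p)[:1]:
            X=w(p,d['centre']); print(n,t,round(d['score'],2),X.round(0),px(p,X).round(0))
E
python3 look.py a wrist top
```

```text
2.725 [ 507.9 -166.4  307. ] [-0.001  0.999  0.032 -0.   ] [ 0.1 -0.8  0.6] 0.5202713996197338
wrist viewer 0.92 [500.  -5.   2.] [218. 153.]
wrist shield_hinge 0.59 [593.  -4.  63.] [198.  86.]
wrist shield_edge 0.63 [607.  -2. 194.] [132.  60.]
wrist lever_knob 0.81 [429.   4.  82.] [193. 216.]
wrist window_center 0.93 [516.  -2.  56.] [201. 148.]
wrist dish 0.93 [529. 183.  -4.] [ 90. 125.]
top viewer 0.62 [503.  -8.   1.] [331. 206.]
top shield_hinge 0.98 [585.  -3.  63.] [328. 173.]
top shield_edge 0.86 [607.  -6. 201.] [327. 156.]
top lever_knob 0.55 [429.   5.  80.] [326. 232.]
top window_center 0.89 [517.  -5.  53.] [329. 199.]
top dish 0.66 [529. 180.  -1.] [263. 198.]
```

Emit:
{"api": "move_arm", "payload": {"deltas": "0 0 0 4.05 -3.8 0 255;0 0 0 4.05 -3.8 0 255;0 0 0 4.05 -3.8 0 255;0 0 0 4.05 -3.8 0 255;0 0 0 0 0 4.7 255;0 0 0 0 0 4.7 255;0 0 0 0 0 4.6 255;0 0 0 0 0 0 255"}}

```text
t: 4.42
ee_pos: [656.8, -7.6, 162.0]
eef_rot: [-0.0, 1.0, 0.03, -0.005]
force: [0.2, 0.4, 1.1]
grip_width: 0.5
finger_force: 0.0
```

```bash
python3 look.py b scene
```

```text
4.425 [656.8  -7.6 162. ] [-0.     1.     0.03  -0.005] [0.2 0.4 1.1] 0.518549907647389
scene viewer 0.93 [501. -11.   0.] [325. 233.]
scene shield_hinge 0.88 [588.  -2.  63.] [297. 200.]
scene shield_edge 0.81 [607.  -2. 197.] [289. 153.]
scene lever_knob 0.58 [425.   6.  82.] [345. 229.]
scene window_center 0.63 [519.  -7.  57.] [319. 214.]
scene dish 0.91 [526.  11.  53.] [312. 218.]
```

View pics/b_scene.png

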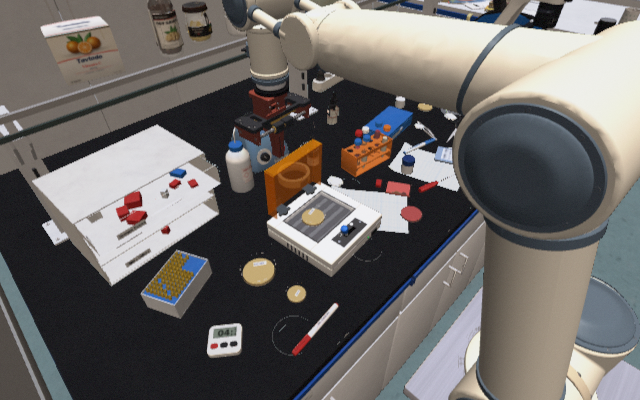

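Emit:
{"api": "move_arm", "payload": {"deltas": "0 0 0 -2.2 0 -0.3 255;0 0 0 -2.1 0 -0.2 255;0 0 0 -1.1 0 -0.1 255;0 0 0 -1.1 0 0 255;0 0 0 -1.05 0 0.15 255;0 0 0 -1.05 0 0.15 255;0 0 0 -1 0 0.35 255;0 0 0 -1 0 0.4 255"}}

```text
t: 5.78
ee_pos: [552.5, -14.2, 162.7]
eef_rot: [0.0, 1.0, 0.03, -0.0]
force: [0.7, -1.4, 2.4]
grip_width: 0.5
finger_force: 1.0
```

```bash
python3 look.py c top scene
```

```text
5.775 [552.5 -14.2 162.7] [ 0.    1.    0.03 -0.  ] [ 0.7 -1.4  2.4] 0.5144394112166056
top viewer 0.9 [503.  -9.  -1.] [331. 205.]
top shield_edge 0.78 [524. -10. 185.] [330. 192.]
top lever_knob 0.49 [434.   7.  80.] [325. 231.]
top window_center 0.71 [517.  -8.  55.] [330. 199.]
top dish 0.63 [417. 160.   1.] [271. 238.]
scene viewer 0.85 [500. -12.   1.] [326. 233.]
scene shield_hinge 0.67 [587.   0.  62.] [297. 201.]
scene shield_edge 0.83 [526. -11. 186.] [317. 170.]
scene window_center 0.88 [515.  -8.  56.] [320. 215.]
scene dish 0.93 [524. 182.  -1.] [259. 273.]
```

Emit:
{"api": "move_arm", "payload": {"deltas": "0 0 0 -1 0 0.65 255;0 0 0 -1 0 0.7 255;0 0 0 -0.8 0 0.75 255;0 0 0 -0.8 0 0.8 255;0 0 0 -0.65 0 0.85 255;0 0 0 -0.6 0 0.85 255;0 0 0 -0.45 0 0.95 255;0 0 0 -0.45 0 0.9 255"}}

```text
t: 7.48
ee_pos: [495.7, -17.5, 97.8]
eef_rot: [-0.0, 1.0, 0.03, 0.0]
force: [0.2, 0.6, 1.3]
grip_width: 0.4
finger_force: 0.5
```

Emit:
{"api": "move_arm", "payload": {"deltas": "0 0 0 -0.2 0 0.5 255;0 0 0 0 0 0.5 255;0 0 0 0 0 0.3 255;0 0 0 0 0 0 255"}}

```text
t: 7.98
ee_pos: [494.1, -17.6, 85.6]
eef_rot: [-0.0, 1.0, 0.03, 0.0]
force: [0.1, -0.6, 0.1]
grip_width: 0.4
finger_force: 0.0
```

```bash
python3 look.py d scene
```

```text
7.975 [494.1 -17.6  85.6] [-0.    1.    0.03  0.  ] [ 0.1 -0.6  0.1] 0.41865954529573607
scene viewer 0.84 [502. -14.   1.] [326. 232.]
scene shield_hinge 0.87 [587.  -2.  64.] [298. 200.]
scene shield_edge 0.74 [454. -14.  90.] [341. 216.]
scene lever_knob 0.68 [ 477. -268.    0.] [394. 189.]
scene window_center 0.6 [517.  -6.  56.] [319. 215.]
scene dish 0.68 [526. 186.  -1.] [257. 274.]
```

View pics/d_scene.png

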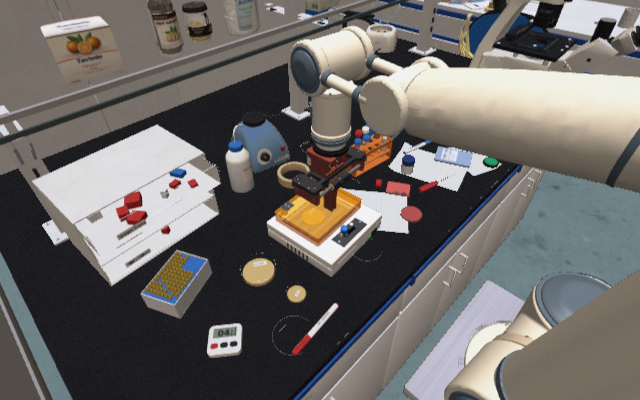

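The shield is now nearly flat over the dish, with its edge at about (341,216). I keep pressing down until the force rises.

Emit:
{"api": "move_arm", "payload": {"deltas": "0 0 0 0 0 0.2 255;0 0 0 0 0 0.2 255;0 0 0 0 0 0.2 255;0 0 0 0 0 0 255"}}

```text
t: 8.82
ee_pos: [494.3, -17.7, 85.0]
eef_rot: [0.0, 1.0, 0.03, 0.002]
force: [-11.9, 1.1, 24.0]
grip_width: 0.3
finger_force: 12.6
```

Emit:
{"api": "move_arm", "payload": {"deltas": "0 0 0 0 0 0 255;0 0 0 0 0 -1.5 255;0 0 0 0 0 -3.5 255;0 0 0 -2.2 -2.3 0 255;0 0 0 -2.2 -2.3 0 255;0 0 0 -2.1 -2.4 0 255;0 0 0 0 0 0 255"}}

```text
t: 9.7
ee_pos: [424.3, 49.3, 129.9]
eef_rot: [-0.0, 1.0, 0.031, 0.0]
force: [0.5, 0.3, -0.6]
grip_width: 0.2
finger_force: 0.0
```

```bash
python3 look.py e wrist scene top
```

```text
9.7 [424.3  49.3 129.9] [-0.     1.     0.031  0.   ] [ 0.5  0.3 -0.6] 0.1873972652759798
wrist viewer 0.74 [503.  -7.  -0.] [396. 104.]
wrist shield_edge 0.68 [456. -11.  86.] [419. 180.]
wrist lever_knob 0.6 [428.   5.  79.] [388. 213.]
wrist window_center 0.33 [427.   3.  81.] [392. 216.]
wrist dish 0.68 [527. 183.  -1.] [179.  62.]
scene viewer 0.72 [499. -11.   2.] [326. 233.]
scene shield_edge 0.86 [457. -16.  89.] [341. 215.]
scene lever_knob 0.39 [427.   3.  79.] [345. 229.]
scene window_center 0.68 [519. -10.  58.] [320. 213.]
scene dish 0.82 [423. 166.  -3.] [295. 296.]
top viewer 0.87 [505.  -9.  -0.] [331. 205.]
top shield_hinge 0.95 [583.  -2.  63.] [327. 174.]
top shield_edge 0.6 [454. -15.  86.] [333. 222.]
top window_center 0.65 [519.  -7.  57.] [330. 198.]
top dish 0.71 [524. 179.  -2.] [263. 200.]
```

View pics/e_wrist.png

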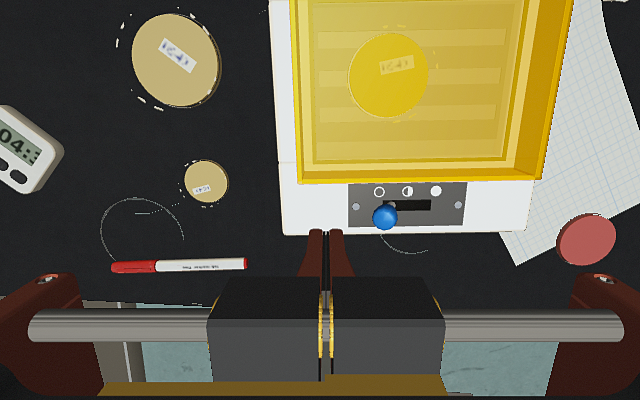

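The wrist view shows the shield shut over the dish, the knob at (385,215) at the ring (closed) end, and the fingertips at (327,235) left of it. I lower beside the knob, then push towards -y.

Emit:
{"api": "move_arm", "payload": {"deltas": "0 0 0 0 0 3 255;0 0 0 0 0 2.7 255;0 0 0 0 0.8 0 255;0 0 0 0 0.6 0 255;0 0 0 0 0.5 0 255;0 0 0 0 0.4 0 255;0 0 0 0 0 0 255"}}

```text
t: 11.62
ee_pos: [426.7, 25.3, 73.4]
eef_rot: [-0.0, 1.0, 0.029, 0.001]
force: [0.1, 2.0, 0.7]
grip_width: 0.5
finger_force: 0.4
```

Emit:
{"api": "move_arm", "payload": {"deltas": "0 0 0 0 0.5 0 255;0 0 0 0 0.5 0 255;0 0 0 0 0.5 0 255;0 0 0 0 0.5 0 255;0 0 0 0 0 0 255"}}

```text
t: 12.25
ee_pos: [427.2, 4.8, 72.2]
eef_rot: [0.0, 1.0, 0.029, -0.0]
force: [-0.0, -0.3, 0.3]
grip_width: 0.6
finger_force: 0.0
```

Emit:
{"api": "move_arm", "payload": {"deltas": "0 0 0 0 0.4 0 255;0 0 0 0 0.4 0 255;0 0 0 0 0.3 0 255;0 0 0 0 0 0 255"}}

```text
t: 12.75
ee_pos: [428.1, -6.3, 72.5]
eef_rot: [0.001, 1.0, 0.029, -0.0]
force: [0.3, 0.2, 0.8]
grip_width: 0.6
finger_force: 0.0
```

```bash
python3 look.py f wrist scene
```

```text
12.75 [428.1  -6.3  72.5] [ 0.001  1.     0.029 -0.   ] [0.3 0.2 0.8] 0.6200992145039942
wrist viewer 0.95 [499.  -4.  -2.] [330. 111.]
wrist shield_edge 0.69 [454. -12.  86.] [343. 212.]
wrist lever_knob 0.61 [429. -28.  83.] [368. 256.]
wrist window_center 0.69 [515.  -3.  52.] [331.  85.]
wrist dish 0.79 [527. 181.   1.] [60. 53.]
scene viewer 0.91 [501. -13.   2.] [326. 232.]
scene shield_hinge 0.62 [590.  -1.  62.] [297. 200.]
scene shield_edge 0.61 [456. -16.  89.] [341. 215.]
scene lever_knob 0.49 [431. -33.  83.] [354. 219.]
scene window_center 0.86 [518.  -9.  56.] [320. 214.]
scene dish 0.97 [526. 181.  -1.] [259. 273.]
```

View pics/f_wrist.png

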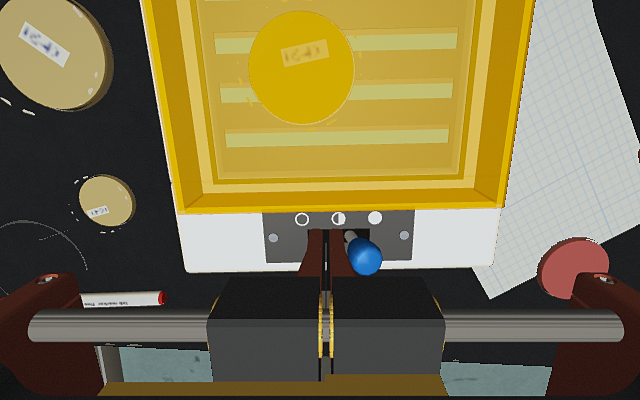

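The wrist view shows the lever leaning to the full-disc side, with the knob at (368,256). I push on until the hard stop can be felt.

Emit:
{"api": "move_arm", "payload": {"deltas": "0 0 0 0 0.3 0 255;0 0 0 0 0.3 0 255;0 0 0 0 0.2 0 255;0 0 0 0 0 0 255"}}

```text
t: 13.95
ee_pos: [428.6, -13.7, 72.6]
eef_rot: [-0.0, 1.0, 0.029, 0.0]
force: [-0.3, -1.0, -0.5]
grip_width: 0.7
finger_force: 0.0
```

Emit:
{"api": "move_arm", "payload": {"deltas": "0 0 0 0 0.3 0 255;0 0 0 0 0.2 0 255;0 0 0 0 0 0 255"}}

```text
t: 14.32
ee_pos: [428.8, -17.4, 72.6]
eef_rot: [-0.001, 1.0, 0.03, -0.0]
force: [0.1, 5.1, 0.6]
grip_width: 0.3
finger_force: 2.5
```

Emit:
{"api": "move_arm", "payload": {"deltas": "0 0 0 0 0.2 0 255;0 0 0 0 0.15 0 255;0 0 0 0 0 0 255"}}

```text
t: 14.7
ee_pos: [428.8, -18.3, 72.5]
eef_rot: [-0.004, 1.0, 0.031, -0.0]
force: [-0.4, 15.3, 1.2]
grip_width: 0.5
finger_force: 7.4
```

Hard stop: 15 N with hardly any travel. I retreat to +y, then up.

Emit:
{"api": "move_arm", "payload": {"deltas": "0 0 0 0 -1 0 255;0 0 0 0 -1.5 0 255;0 0 0 0 0 -4 255;0 0 0 0 0 -5 255;0 0 0 0 0 -5 255;0 0 0 0 -5 0 255;0 0 0 0 -5 0 255;0 0 0 0 0 0 255"}}

```text
t: 15.7
ee_pos: [421.2, 105.6, 212.7]
eef_rot: [-0.0, 0.999, 0.032, 0.0]
force: [-0.5, -1.2, 0.1]
grip_width: 0.6
finger_force: 0.0
```

```bash
python3 look.py g wrist scene top
```

```text
15.7 [421.2 105.6 212.7] [-0.     0.999  0.032  0.   ] [-0.5 -1.2  0.1] 0.6377835738226427
wrist shield_hinge 0.94 [590.  -1.  60.] [460.   1.]
wrist shield_edge 0.92 [456. -13.  89.] [458. 159.]
wrist lever_knob 0.65 [432. -35.  80.] [473. 183.]
wrist window_center 0.79 [516.  -3.  53.] [445.  90.]
wrist dish 0.87 [425. 161.  -1.] [281. 161.]
scene viewer 0.96 [498. -10.   2.] [326. 233.]
scene shield_hinge 0.82 [590.  -3.  63.] [297. 199.]
scene shield_edge 0.61 [456. -16.  88.] [341. 216.]
scene lever_knob 0.39 [430. -36.  80.] [355. 219.]
scene window_center 0.69 [517.  -7.  59.] [319. 214.]
scene dish 0.81 [424. 165.  -4.] [295. 296.]
top viewer 0.78 [503.  -9.   1.] [331. 206.]
top shield_hinge 0.84 [584.  -1.  61.] [327. 174.]
top shield_edge 0.84 [454. -13.  89.] [333. 222.]
top lever_knob 0.46 [435. -35.  81.] [341. 230.]
top window_center 0.72 [586.  -3.  62.] [327. 173.]
top dish 0.88 [526. 183.  -1.] [262. 199.]
```

View pics/g_wrist.png

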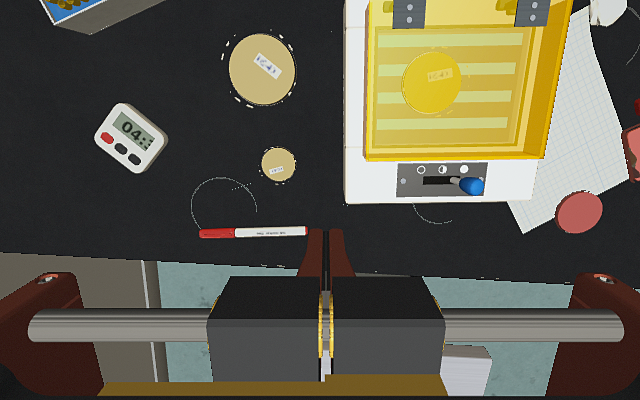

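The wrist view shows the shield lying shut over the dish (430,82) and the knob at (473,184) under the full-disc mark. The arm is clear of everything.

```bash
python3 -c "
from h import *
print(ticket.job_done())"
```

```text
the job is handed in; nothing more can be done
None
```

I shut the amber shield over the dish first, then pushed the lever to its fully open stop, where it stayed. The job is handed in at about 16 s of the 51 s allowed; no verdict came back.

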